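Pack the specimen tray for the courier

ROBOT

A 6-joint arm with a two-finger parallel gripper is mounted at the origin on a cart in front of the work surface, level with it; the furniture and walls round the work are solid. World frame = base frame: x ahead of the robot, y to its left, z up, the work surface at z = 0. Lengths are in m, angles in rad, forces in N, time in s.
With the tool pointing down it reaches from about 0.225 to 0.875 m from the base axis. Payload 3.4 kg.
Tool frame: the origin (TCP) lies at the very end of the fingers, on their centre line; the grasp point (between the pads) lies 19 mm behind it; z points along the fingers, y is the line along which they close (so a half turn about z gives the same grasp; the last joint's range is limited). The gripper opens to 85 mm and grips with 20 to 120 N. Pads are 22 mm wide; open, the fingers measure 114 mm over their backs; the gripper's body (76 mm by 85 mm) begins 54 mm behind the grasp point. The pads swing forward as they close: fully open they stand 13 mm farther back than shut.
Start: joints at [-0.121, 0.276, 1.505, -0, 1.361, -0.121], TCP at [0.575, -0, 0.231] pointing down, gripper open.
Joint ranges: [-2.89, 2.89], [-0.75, 2.08], [0.22, 2.7], [-1.18, 4.32], [0.11, 2.71], [-2.7, 2.7]. Speed limits (rad/s): [2.57, 2.57, 3.14, 3.14, 3.14, 3.14].

INTERFACE

Orientations are given as a unit quaternion [w, x, y, z].
In Python, from rig import manip gives the robot as it stands. The module is installed in compiled form; this text tells all that it offers.
- The arm moves only by the tool play_rows, never from a script. Its argument "motion" is a list of rows, each a list of 5 numbers: the shift along the tool's x, y, z in units of 40 mm (1.0 is 40 mm), then the turn about the tool's z in units of 10 degrees (1.0 is 10 degrees), then the finger opening in mm, from 0 to 85.4. A call has 1 to 5 rows; each row is the pose to reach, as a shift and turn from the pose commanded when the call began, along the tool's axes at that moment; what a row does not reach only later rows make up. A row lasts 1/8 s, in which the tool goes at most 62.5 mm and 10.7 degrees, less where a joint would pass 70% of its speed; a pose out of reach is approached as far as the arm can. A call with a gripper value outside its range is refused whole. The fingers move at their own pace and stop on an object; "newtons" is the grip in N (left out, the last holds). Time passes only in rows, so rows that repeat a pose let the fingers close. It gives the time, the measured TCP pose, the force, the opening and the grip force at its end, in the units of the state.
- manip.get_state(): the state, without advancing time (a new reading comes with each control period).
- manip.get_image(name): name is "scene" or "side" or "wrist"; returns a dict with "img" (400x640x3 uint8, red, green, blue), "range_z" (400x640 float32, m along the optical axis (not along the pixel's ray), 0 where there is no reading), "fx", "fy", "cx", "cy" (pixels), "R" (3x3) and "t" (3): a world point X has camera coordinates R X + t. Camera axes: x right, y down, z forward; pixel columns grow to the right and rows downward; lengths in m; the calibration is good to about 2 mm. A picture is of the moment at which its call begins.
- manip.sign_off(): hands the job in; it is judged then, once.
The state is a dict: "clock": time; "qpos": joint angles; "qd": joint speeds; "effort": joint torques, N m; "position": TCP position; "ee_rot": TCP orientation; "contact_force": force on the tool from outside, world axes, zero at the start; "moment": the same for the moment, N m; "width": finger opening in m; "gripper_force": force on a finger pad.
Only numpy, scipy, OpenCV 4.12 (cv2) and the standard library are available. Lean on these libraries where they do the work, as an engineer would, in place of code of your own. Each camera call takes 0.05 s, during which the arm holds its last target. There are 200 camera calls.

TASK

Pack the white specimen tray for the courier. First put the two filled cups upright in the bays, the red-lidded one on the red liner and the blue-lidded one on the blue liner; only when both cups are in, block the gaps: set the square foam block in the bay with the grey liner and the narrow foam strip in the narrow bay, each standing on the bay's floor as it stood on the desk. Do not tip the filled cups over at any time, and leave the empty white-lidded cup and the small violet pot where they stand; mind the microscope to the right of the work.

Things in the scene. Friction and masses are not known exactly. Their poses are not given: they have to be found in the camera images.
- tray: White fixed tray, 72 x 250 x 22 mm plus a 14 mm grip lug at each end. Origin: centre of underside; long side along its y, z up. Floor, walls, dividers 4 mm thick, walls 22 mm high. Bays in a row along y, centred at x = 0, 64 mm long inside along x: three square (64 x 64) at y = +89, +21, -47 mm, each with a coloured liner; one narrow, 38 mm wide along y, bare, at y = -102 mm.
- pad_red: Red liner, 62 x 62 x 2 mm, fixed on the floor of one of the tray's three square bays (which one varies). Origin: centre of its underside, 4 mm over the desk and at the centre of the bay; axes parallel to the tray's.
- pad_blue: Blue liner, otherwise like the red one, in another square bay.
- pad_grey: Mid-grey liner, otherwise like the red one, in the remaining square bay.
- cup_red: Filled clear specimen cup with a red screw lid, loose, 58 mm high, body 42 mm in diameter, lid 46 mm in diameter from 46 mm height up; about 35 g. Origin: centre of its underside, z up.
- cup_blue: Filled clear specimen cup with a blue screw lid, loose; size, mass and origin like the red-lidded one.
- foam_block: Dark grey, almost black stiff foam block, loose, rigid, 48 x 48 mm and 44 mm high, about 30 g. Origin: centre of its underside; sides along its x and y, z up.
- foam_strip: Dark grey, almost black stiff foam strip, loose, rigid, 48 mm long (its x), 22 mm wide (its y) and 44 mm high, about 30 g. Origin: centre of its underside, z up. It fits the narrow bay with its x along the tray's x.
- cup_white: Empty clear specimen cup with a white lid, loose, the size of the other cups; does not belong in the tray. Origin: centre of its underside.
- purple_pot: Small clear pot with a violet rim, half full of violet stain, loose, 31 mm in diameter, 57 mm high; does not belong in the tray. Origin: centre of its underside.
Mind the look-alikes: they are no part of the job. What is shaped like the foam_block but yellow is not meant.

How it is judged:
On the way, in this order (a step that is already met when the one before it is completed fails the run):
1. both filled cups stand in their bays, red lid on red liner, blue lid on blue liner (horizontal distance between cup_red and pad_red below 0.018 m and z of cup_red in the frame of pad_red below 0.008 m and angle between each of cup_red, cup_blue's own z axis and vertical below 0.12 rad and horizontal distance between cup_blue and pad_blue below 0.018 m and z of cup_blue in the frame of pad_blue below 0.008 m), for 0.2 s.
2. the foam block stands in the grey bay and the foam strip in the narrow bay (horizontal distance between foam_block and pad_grey below 0.015 m and z of foam_block in the frame of pad_grey below 0.008 m and angle between each of foam_block, foam_strip's own z axis and vertical below 0.12 rad and x of foam_strip in the frame of tray between -0.012 and 0.012 m and y of foam_strip in the frame of tray between -0.112 and -0.092 m and z of foam_strip in the frame of tray below 0.01 m), for 0.2 s.
At the end, for the whole second after the job is handed in: Red-lidded cup on the red liner, blue-lidded on the blue (within 18 mm of centre), foam block on the grey (15 mm), foam strip in the narrow bay (12 mm along, 10 across); all on the floor (6 mm), upright (0.12 rad), at rest; white-lidded cup and violet pot within 20 mm of their start, upright (all of step 1 and all of step 2 and linear speed of each of cup_red, cup_blue, foam_block, foam_strip below 0.02 m/s and distance of each of cup_white, purple_pot from where it was at the start of the episode below 0.02 m and angle between each of cup_white, purple_pot's own z axis and vertical below 0.2 rad); the robot touches nothing.
It fails at once if the white-lidded cup or the violet pot is moved more than 20 mm or tipped (not (distance of each of cup_white, purple_pot from where it was at the start of the episode below 0.02 m and angle between each of cup_white, purple_pot's own z axis and vertical below 0.2 rad)).
It fails at once if a filled cup is tipped over (more than 0.7 rad) (angle between any of cup_red, cup_blue's own z axis and vertical above 0.7 rad).
It fails at once if a foam piece is set in its bay before both filled cups are in theirs (((horizontal distance between foam_block and pad_grey below 0.015 m and z of foam_block in the frame of pad_grey below 0.008 m and angle between foam_block's own z axis and vertical below 0.12 rad) or (x of foam_strip in the frame of tray between -0.012 and 0.012 m and y of foam_strip in the frame of tray between -0.112 and -0.092 m and z of foam_strip in the frame of tray below 0.01 m and angle between foam_strip's own z axis and vertical below 0.12 rad)) and not (horizontal distance between cup_red and pad_red below 0.018 m and z of cup_red in the frame of pad_red below 0.008 m and horizontal distance between cup_blue and pad_blue below 0.018 m and z of cup_blue in the frame of pad_blue below 0.008 m)).
It also fails if it takes over 93 s, if anything falls off the work surface, if the arm or the gripper's body presses on something with over 40 N, if the wrist force passes 120 N, or if a joint passes its speed limit or range.

## Working session

There is one attempt and no reset: what is moved stays moved. The work goes in short steps, Python scripts to look and compute and a tool call to move; the robot and the scene stay as the last step left them, time stands still between calls to the robot, and variables do not carry over. Pictures are saved under pics/ and viewed, at most 14 in all, crops included, and the job is handed in when it is done.

Besides the shell and the picture viewer there is one more tool, called after "Emit:" in YAML: its name, and indented under it one key for each argument. play_rows: Moves the arm, as the interface text tells. Its arguments: {"type":"object","properties":{"motion":{"type":"array","items":{"type":"array","items":{"type":"number"}}},"newtons":{"type":"number"}},"required":["motion"]}

```bash
mkdir -p pics
cat > h.py <<'E'
import numpy as np, cv2, pickle
from rig import manip
def grab(n,tag):
    d=manip.get_image(n); pickle.dump(d,open(f'pics/{tag}.pkl','wb'))
    cv2.imwrite(f'pics/{tag}.png',d['img'][:,:,::-1]); return d
def load(tag): return pickle.load(open(f'pics/{tag}.pkl','rb'))
def ray(d,u,v,z):
    c=-d['R'].T@d['t']; r=d['R'].T@np.array([(u-d['cx'])/d['fx'],(v-d['cy'])/d['fy'],1]); s=(z-c[2])/r[2]; return c+s*r
def pts(d):
    v,u=np.mgrid[:400,:640]; z=d['range_z']; P=np.stack([(u-d['cx'])/d['fx']*z,(v-d['cy'])/d['fy']*z,z],-1)
    return (P-d['t'])@d['R']
E
python3 - <<'E'
from h import *
for n in['scene','side','wrist']:
    d=grab(n,n+'0'); print(n,d['fx'],-d['R'].T@d['t'],d['R'][2])
s=manip.get_state(); print(s['position'],s['ee_rot'],s['clock'],s['width'])
E
```

```text
scene 423.29727597139146 [0.19807722 0.43946848 0.6626762 ] [ 0.46137886 -0.49743785 -0.73463265]
side 469.7171986842483 [0.5762806  0.96632791 0.7411808 ] [ 0.01552015 -0.79972582 -0.60016476]
wrist 354.6761613488291 [0.57513115 0.07984603 0.37323127] [-0.001077   -0.30930664 -0.95096175]
[5.74621829e-01 5.45751173e-05 2.30621442e-01] [-5.50629731e-04  7.07092653e-01  7.07120563e-01 -4.31309226e-04] 0.15 0.08546957868752492
```

View pics/scene0.png

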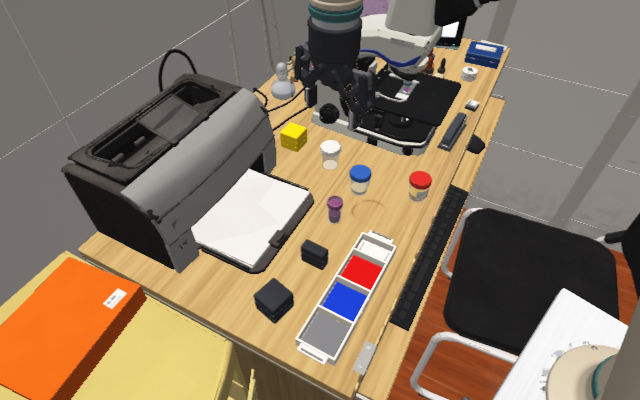

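View pics/side0.png

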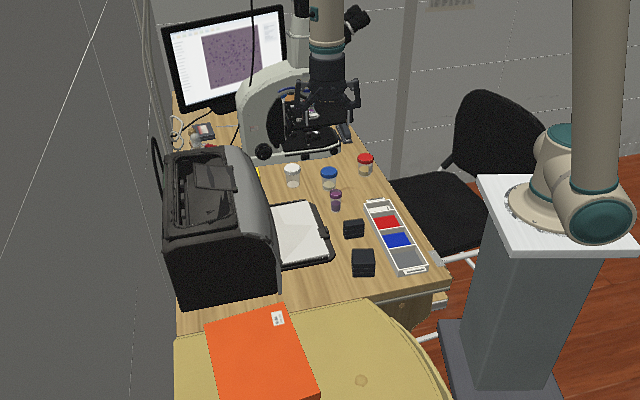

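View pics/wrist0.png

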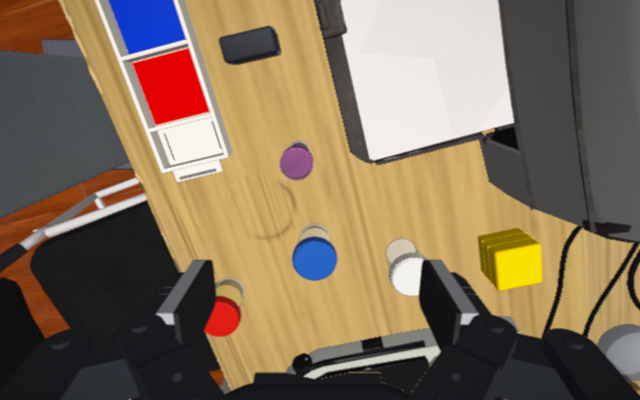

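Scene view: red-lid cup (420,185), blue-lid cup (360,178), white-lid decoy (330,152), violet pot (335,208), strip (315,254), black block (273,300), yellow look-alike (293,137), tray with grey/blue/red/narrow bays from (325,330) to (375,247). The two dark pieces must not be confused with each other or with the yellow one; the red/blue lids must not be confused with the liners.

```bash
cat > m.py <<'E'
from h import *
def hsvmask(d,name):
    h=cv2.cvtColor(d['img'],cv2.COLOR_RGB2HSV).astype(int); H,S,V=h[...,0],h[...,1],h[...,2]
    return {'red':((H<6)|(H>172))&(S>190)&(V>90),'blue':(H>100)&(H<125)&(S>140)&(V>80),'dark':(V<75),
     'white':(S<40)&(V>170),'viol':(H>130)&(H<165)&(S>60),'grey':(S<40)&(V>90)&(V<175)}[name]
if __name__=='__main__':
  for n in['scene0','side0','wrist0']:
    d=load(n); P=pts(d); ok=(d['range_z']>0)&(P[...,0]>.2)&(P[...,0]<.75)&(abs(P[...,1])<.5)
    print(n)
    for c,lo,hi in[('red',.04,.08),('blue',.04,.08),('white',.04,.08),('viol',.04,.08),('dark',.025,.06),('red',-.01,.02),('blue',-.01,.02),('grey',-.001,.02)]:
        m=(hsvmask(d,c)&ok&(P[...,2]>lo)&(P[...,2]<hi)).astype(np.uint8)
        k,l,st,ce=cv2.connectedComponentsWithStats(m)
        for i in range(1,k):
            if st[i,4]<60: continue
            q=P[l==i]; zt=np.percentile(q[:,2],90); t=q[q[:,2]>zt-.004] if lo>0 else q
            r=cv2.minAreaRect((t[:,:2]*1e3).astype(np.float32))
            print(c,'px',ce[i].round(),st[i,4],'ztop %.4f'%zt,'zmed %.4f'%np.median(q[:,2]),'rect mm',np.round(r[0],1),np.round(r[1],1),round(r[2],1))
E
python3 m.py
```

```text
scene0
red px [420. 180.] 294 ztop 0.0610 zmed 0.0593 rect mm [ 468.1 -162.3] [40.7 41. ] 50.8
blue px [360. 173.] 281 ztop 0.0609 zmed 0.0593 rect mm [569.4 -93.7] [39.7 41.1] 6.7
white px [330. 146.] 212 ztop 0.0612 zmed 0.0598 rect mm [ 670.3 -111.7] [39.9 45.1] 40.9
white px [114. 298.] 198 ztop 0.0643 zmed 0.0630 rect mm [668.  406.3] [18.8 30.8] 16.2
viol px [334. 205.] 166 ztop 0.0572 zmed 0.0512 rect mm [552.2   8.5] [27.5 22.9] 37.8
dark px [398. 128.] 1235 ztop 0.0522 zmed 0.0435 rect mm [ 617.  -301.3] [54. 34.] 22.1
dark px [331. 119.] 77 ztop 0.0587 zmed 0.0513 rect mm [ 738.4 -197.5] [31.9  9. ] 65.2
dark px [453. 132.] 87 ztop 0.0404 zmed 0.0329 rect mm [ 512.4 -401.7] [ 2.7 88.9] 10.7
dark px [396. 141.] 268 ztop 0.0381 zmed 0.0355 rect mm [ 588.8 -259.2] [200.8  82.8] 46.4
dark px [271. 173.] 122 ztop 0.0517 zmed 0.0329 rect mm [745.   25.5] [9.1 5.6] 60.3
dark px [279. 241.] 99 ztop 0.0422 zmed 0.0346 rect mm [576.6 130. ] [ 5.1 21.8] 7.9
dark px [156. 253.] 285 ztop 0.0567 zmed 0.0428 rect mm [715.1 309.8] [71.9  3.2] 16.7
dark px [314. 251.] 372 ztop 0.0459 zmed 0
[... 3482 characters left out ...]
d px [171.  86.] 3589 ztop 0.0070 zmed 0.0060 rect mm [429.7  71. ] [57.7 60.1] 13.4
blue px [147.  23.] 2907 ztop 0.0070 zmed 0.0060 rect mm [415.1 132. ] [57.9 47.5] 13.4
grey px [113.  27.] 433 ztop 0.0178 zmed 0.0122 rect mm [385.6 124.5] [ 2.3 49.7] 13.4
grey px [204.  72.] 734 ztop 0.0157 zmed 0.0094 rect mm [466.9  77.4] [  1.4 147.4] 13.6
grey px [144.  83.] 598 ztop 0.0178 zmed 0.0124 rect mm [411.   82.5] [88.4 44.3] 59.5
grey px [169. 152.] 301 ztop 0.0178 zmed 0.0129 rect mm [438.8   2.2] [32.5 73. ] 72.5
grey px [406. 336.] 395 ztop 0.0189 zmed 0.0148 rect mm [ 683.5 -220.2] [59.5  5.1] 11.7
grey px [336. 350.] 397 ztop 0.0189 zmed 0.0146 rect mm [ 597.5 -240.6] [66.2  6.7] 16.1
```

```bash
cat > go.py <<'E'
from h import *
import sys
# usage: go.py x y z [yawdeg]  (mm) -> units from the current measured pose
a=[float(v) for v in sys.argv[1:]]
s=manip.get_state(); w,x,y,z=s['ee_rot']
from scipy.spatial.transform import Rotation as Ro
R=Ro.from_quat([x,y,z,w]).as_matrix(); p=s['position']*1e3; yaw=np.degrees(np.arctan2(R[1,1],R[0,1]))
print('clock',round(s['clock'],2),'pos',p.round(1),'yaw',yaw.round(2),'tilt',np.degrees(np.arccos(-R[2,2])).round(2),'w',round(s['width']*1e3,1),'F',np.round(s['contact_force'],1),'g',round(s['gripper_force'],1))
if len(a)>=3:
    u=R.T@(np.array(a[:3])-p)/40; print('units',u.round(3), 'turn',round(-(a[3]-yaw)/10,3) if len(a)>3 else '')
E
python3 - <<'E'
from h import *
for n in['scene0','side0','wrist0']:
    P=pts(load(n)); q=P[(load(n)['range_z']>0)].reshape(-1,3)
    for nm,c in[('red',(.470,-.163)),('blue',(.571,-.093))]:
        r=np.hypot(q[:,0]-c[0],q[:,1]-c[1])
        for zl,zh in[(.065,.12),(.12,.2),(.2,.3)]:
            k=(q[:,2]>zl)&(q[:,2]<zh)&(r<.2)
            if k.any():
                i=np.argsort(r[k])[[0,min(20,k.sum()-1)]]; print(n,nm,zl,k.sum(),q[k][i].round(3).tolist())
d=load('scene0');cv2.imwrite('pics/crop.png',cv2.resize(d['img'][130:350,230:460,::-1],None,fx=2.6,fy=2.6,interpolation=cv2.INTER_CUBIC))
E
python3 go.py 470 -163 150 13.5
```

```text
scene0 red 0.065 180 [[0.615, -0.217, 0.116], [0.619, -0.223, 0.098]]
scene0 red 0.12 1981 [[0.514, -0.243, 0.127], [0.515, -0.246, 0.13]]
scene0 red 0.2 2420 [[0.579, -0.263, 0.245], [0.574, -0.272, 0.253]]
scene0 blue 0.065 333 [[0.615, -0.217, 0.116], [0.615, -0.221, 0.117]]
scene0 blue 0.12 1503 [[0.622, -0.215, 0.122], [0.6, -0.224, 0.125]]
scene0 blue 0.2 3536 [[0.539, -0.008, 0.297], [0.618, -0.01, 0.267]]
side0 red 0.065 161 [[0.542, -0.26, 0.112], [0.62, -0.22, 0.096]]
side0 red 0.12 730 [[0.502, -0.254, 0.124], [0.537, -0.244, 0.123]]
side0 red 0.2 423 [[0.514, -0.008, 0.3], [0.532, -0.003, 0.278]]
side0 blue 0.065 207 [[0.628, -0.21, 0.104], [0.627, -0.218, 0.119]]
side0 blue 0.12 708 [[0.61, -0.22, 0.13], [0.622, -0.218, 0.122]]
side0 blue 0.2 1140 [[0.527, -0.01, 0.299], [0.532, 0.0, 0.268]]
wrist0 red 0.065 15 [[0.625, -0.219, 0.07], [0.635, -0.218, 0.071]]
wrist0 red 0.2 9993 [[0.52, -0.01, 0.292], [0.532, -0.011, 0.248]]
wrist0 blue 0.065 764 [[0.628, -0.217, 0.071], [0.752, -0.02, 0.093]]
wrist0 blue 0.2 20073 [[0.532, -0.011, 0.27], [0.532, -0.01, 0.257]]
clock 0.15 pos [5.746e+02 1.000e-01 2.306e+02] yaw 0.0 tilt 0.08 w 85.5 F [-0.2 -0.1 -0.6] g 0.0
units [-4.077 -2.613  2.018] turn -1.35
```

View pics/crop.png

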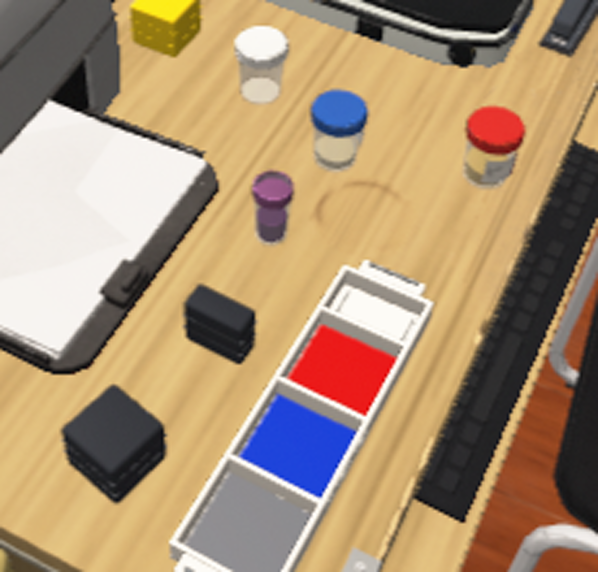

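Crop confirms: red-lid and blue-lid cups (right), white decoy left of blue, violet pot, strip (smaller dark) and block (larger dark); tray order from near: grey, blue, red, narrow.

Emit:
play_rows:
  motion:
    - [-1.3,-0.9,0.3,-0.7,85]
    - [-2.6,-1.7,0.7,-1.35,85]
    - [-3.7,-2.4,1.0,-1.35,85]
    - [-4.08,-2.61,1.2,-1.35,85]
    - [-4.08,-2.61,1.2,-1.35,85]
  newtons: 25

```text
clock: 0.78
position: [0.4702, -0.1635, 0.1828]
ee_rot: [-0.001, 0.62, 0.785, 0.0]
contact_force: [0.1, 0.1, -0.2]
width: 0.0849
gripper_force: 0.0
```

```bash
cat > look.py <<'E'
from m import *
import sys
# look.py tag colour zlo zhi : wrist lid centre by mask + ray on plane at measured height
tag=sys.argv[1]; d=grab('wrist',tag); P=pts(d); ok=d['range_z']>0
for c,lo,hi in zip(sys.argv[2::3],map(float,sys.argv[3::3]),map(float,sys.argv[4::3])):
    m=(hsvmask(d,c)&ok&(P[...,2]>lo)&(P[...,2]<hi)).astype(np.uint8)
    k,l,st,ce=cv2.connectedComponentsWithStats(m)
    for i in range(1,k):
        if st[i,4]<300: continue
        q=P[l==i]; zt=np.percentile(q[:,2],90); t=q[abs(q[:,2]-zt)<.004] if lo>0.02 else q
        r=cv2.minAreaRect((t[:,:2]*1e3).astype(np.float32)); cx=ray(d,*ce[i],zt)
        print(c,ce[i].round(),st[i],'z %.4f'%zt,'rect',np.round(r[0],1),np.round(r[1],1),round(r[2],1),'ray',(cx*1e3).round(1))
E
python3 look.py w1 red .04 .08 blue .04 .08; python3 go.py 470 -163 30 13.5
```

```text
red [315. 182.] [ 288  155   55   55 2361] z 0.0594 rect [ 468.6 -162.6] [42.7 43. ] 61.1 ray [ 468.7 -161.1   59.4]
blue [467. 126.] [ 437   98   61   59 2819] z 0.0594 rect [570.4 -93.8] [43.5 42.9] 19.3 ray [568.9 -93.2  59.4]
clock 0.82 pos [ 471.1 -162.9  183.3] yaw 13.44 tilt 0.07 w 85.4 F [-0.4 -0.1  0.5] g 0.0
units [ 1.000e-03 -2.900e-02  3.832e+00] turn -0.006
```

Emit:
play_rows:
  motion:
    - [0,-0.05,1.3,0,85]
    - [0,-0.05,2.6,0,85]
    - [0,-0.05,3.5,0,85]
    - [0,-0.05,3.8,0,85]
    - [0,-0.05,3.8,0,40]

```text
clock: 1.45
position: [0.4697, -0.163, 0.0314]
ee_rot: [0.0, 0.619, 0.786, 0.0]
contact_force: [0.5, -0.3, 0.3]
width: 0.0693
gripper_force: 0.0
```

Emit:
play_rows:
  motion:
    - [0,0,0,0,40]
    - [0,0,0,0,40]
    - [0,0,0,0,40]
    - [0,0,0,0,40]

```text
clock: 1.95
position: [0.4702, -0.1644, 0.0329]
ee_rot: [0.002, 0.619, 0.785, 0.001]
contact_force: [-0.5, 0.4, 6.7]
width: 0.0428
gripper_force: 25.4
```

```bash
python3 - <<'E'
from h import *
d=grab('scene','s1'); a=d['img'][100:230,360:480]
e=grab('side','sd1'); b=e['img'][100:230,310:430]
cv2.imwrite('pics/g1.png',cv2.resize(np.hstack([a,b])[:,:,::-1],None,fx=3.3,fy=3.3,interpolation=cv2.INTER_CUBIC))
E
python3 go.py
```

```text
clock 2.05 pos [ 470.2 -164.4   32.9] yaw 13.47 tilt 0.24 w 43.1 F [0.6 0.1 7.9] g 25.4
```

View pics/g1.png

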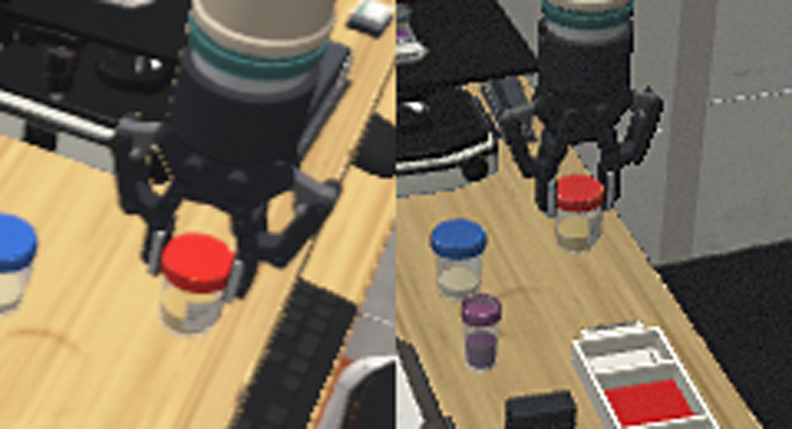

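The pads straddle the red lid and upper body; the cup is upright. Lifting.

Emit:
play_rows:
  motion:
    - [0,0,-0.2,0,40]
    - [0,0,-0.8,0,40]
    - [0,0,-1.8,0,40]
    - [0,0,-2.5,0,40]
    - [0,0,-2.7,0,40]

```text
clock: 2.68
position: [0.4695, -0.1642, 0.1413]
ee_rot: [0.002, 0.619, 0.785, 0.0]
contact_force: [-0.2, -0.3, -0.3]
width: 0.0427
gripper_force: 25.5
```

```bash
python3 - <<'E'
from h import *
for n in('scene','side','wrist'):
    d=grab(n,n+'2'); P=pts(d)
    from m import hsvmask
    m=hsvmask(d,'red')&(P[...,2]>.1)&(P[...,2]<.25)&(P[...,1]<0)
    q=P[m]; zt=np.percentile(q[:,2],90); t=q[abs(q[:,2]-zt)<.006]; A=np.c_[t[:,:2]-t[:,:2].mean(0),np.ones(len(t))]
    print(n,m.sum(),zt,t.mean(0),'slope',np.linalg.lstsq(A,t[:,2],rcond=None)[0][:2])
a=load('scene2')['img'][60:230,340:480];b=load('side2')['img'][60:230,310:450]
cv2.imwrite('pics/g2.png',cv2.resize(np.hstack([a,b])[:,:,::-1],None,fx=2.8,fy=2.8))
E
python3 go.py 431 70 150 13.5
```

```text
scene 341 0.16949986506372228 [ 0.46670482 -0.15959666  0.16808361] slope [-0.00220438 -0.04401455]
side 36 0.16985267800403306 [ 0.46987283 -0.16409401  0.1688649 ] slope [-0.00047735 -0.00294533]
wrist 9808 0.16639053968974307 [ 0.4682956  -0.15976011  0.1653773 ] slope [-0.01658851 -0.03708839]
clock 2.83 pos [ 468.1 -163.5  138.9] yaw 13.5 tilt 0.05 w 43.2 F [-0.5 -0.4 -0.3] g 25.5
units [ 5.892  0.459 -0.275] turn -0.0
```

View pics/g2.png

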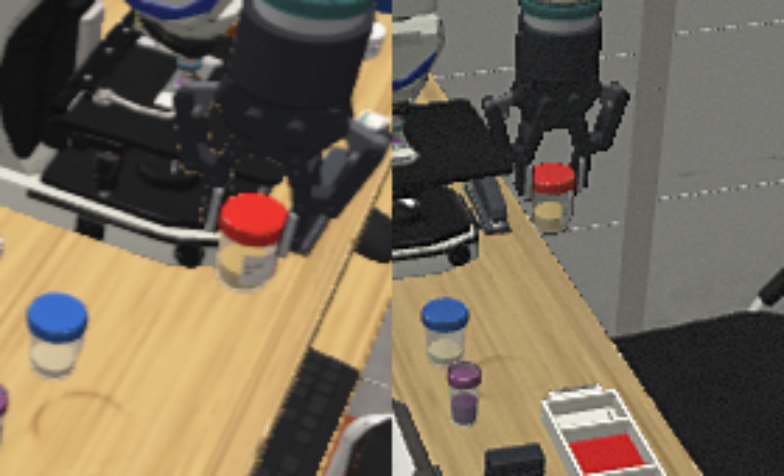

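The red-lid cup hangs upright in the grip (left panel (250,240)); moving over the red liner.

Emit:
play_rows:
  motion:
    - [0.7,0.05,-0.1,0,40]
    - [2.0,0.15,-0.1,0,40]
    - [3.4,0.28,-0.1,0,40]
    - [4.7,0.38,-0.1,0,40]
    - [5.5,0.44,-0.1,0,40]

```text
clock: 3.45
position: [0.4324, 0.0564, 0.1417]
ee_rot: [-0.002, 0.619, 0.786, -0.001]
contact_force: [0.7, 0.5, -0.5]
width: 0.0427
gripper_force: 25.5
```

Emit:
play_rows:
  motion:
    - [0.3,0.02,0,0,40]
    - [0.35,0.02,0,0,40]
    - [0.35,0.02,0,0,40]

```text
clock: 3.82
position: [0.4321, 0.0673, 0.1429]
ee_rot: [-0.0, 0.619, 0.785, -0.0]
contact_force: [-0.6, 0.4, -0.7]
width: 0.0429
gripper_force: 25.5
```

```bash
python3 look.py w3 red .1 .2 blue 0 .02 grey 0 .009 red 0 .02; python3 go.py 431.5 69 40 13.5
```

```text
red [317. 284.] [ 261  229  113  110 9816] z 0.1695 rect [432.2  69.2] [43.2 43.7] 13.1 ray [431.3  73.4 169.5]
blue [317.  86.] [ 276   45   83   84 6628] z 0.0070 rect [415.6 137.9] [60.7 60.3] 13.5 ray [415.5 139.1   7. ]
grey [219.  15.] [205   0  29  31 651] z 0.0021 rect [334.9 170.6] [19.2 19.8] 14.5 ray [335.2 170.8   2.1]
grey [317.  17.] [ 274    0   87   35 2945] z 0.0071 rect [404.3 185.1] [61.2 22.4] 13.2 ray [404.4 185.2   7.1]
red [317. 173.] [ 280  140   75   71 4801] z 0.0070 rect [431.8  70.8] [60.  59.4] 13.5 ray [431.4  73.9   7. ]
clock 3.88 pos [432.2  67.2 143.1] yaw 13.44 tilt 0.03 w 42.9 F [-0.4 -0.3 -0. ] g 25.5
units [ 0.05  -0.006  2.576] turn -0.006
```

View pics/w3.png

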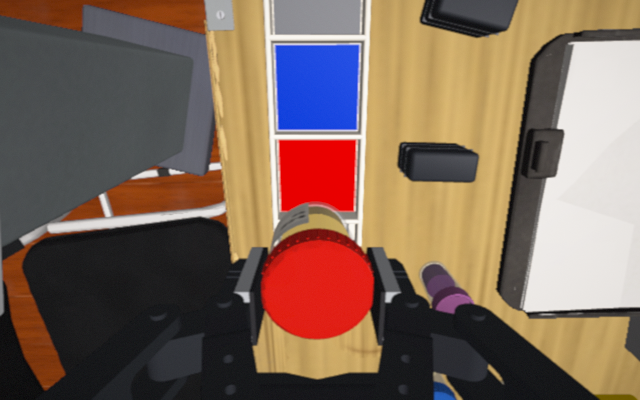

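Wrist view: cup with red lid at (317,284) held between pads, red liner at (317,173), blue liner (317,86), strip (440,161), pot (450,290). Lower.

Emit:
play_rows:
  motion:
    - [0.05,0,0.9,0,40]
    - [0.05,0,1.7,0,40]
    - [0.05,0,2.2,0,40]
    - [0.05,0,2.5,0,40]
    - [0.05,0,2.58,0,40]

```text
clock: 4.5
position: [0.4316, 0.0695, 0.0397]
ee_rot: [-0.0, 0.619, 0.785, -0.0]
contact_force: [-0.6, -0.0, -0.0]
width: 0.0429
gripper_force: 25.5
```

Emit:
play_rows:
  motion:
    - [0,0,0,0,40]
    - [0,0,0,0,40]

```text
clock: 4.75
position: [0.4322, 0.07, 0.0408]
ee_rot: [0.001, 0.619, 0.785, 0.001]
contact_force: [-0.3, 0.3, -0.4]
width: 0.043
gripper_force: 25.5
```

```bash
python3 go.py 431.5 69 39 13.5
```

```text
clock 4.75 pos [432.2  70.   40.8] yaw 13.5 tilt 0.1 w 43.0 F [-0.3  0.3 -0.4] g 25.5
units [-0.021 -0.023  0.045] turn -0.0
```

Emit:
play_rows:
  motion:
    - [0,0,0.04,0,40]
    - [0,0,0.04,0,40]

```text
clock: 5.0
position: [0.4321, 0.0702, 0.039]
ee_rot: [0.001, 0.619, 0.785, 0.001]
contact_force: [-0.5, 0.0, 3.0]
width: 0.043
gripper_force: 25.7
```

Emit:
play_rows:
  motion:
    - [0,0,0,0,50]
    - [0,0,0,0,60]
    - [0,0,0,0,70]
    - [0,0,0,0,80]
    - [0,0,0,0,85]

```text
clock: 5.62
position: [0.4315, 0.0701, 0.0385]
ee_rot: [-0.0, 0.619, 0.785, -0.0]
contact_force: [0.7, -0.6, 0.2]
width: 0.0846
gripper_force: 0.0
```

Emit:
play_rows:
  motion:
    - [0,0,0,0,85]
    - [0,0,-0.7,0,85]
    - [0,0,-2,0,85]
    - [0,0,-3.3,0,85]
    - [0,0,-3.5,0,85]

```text
clock: 6.25
position: [0.4339, 0.0701, 0.1821]
ee_rot: [0.003, 0.619, 0.785, 0.003]
contact_force: [-0.1, -0.1, -0.7]
width: 0.085
gripper_force: 0.0
```

```bash
python3 look.py w4 red .05 .08 red 0 .02 blue 0 .02; python3 go.py 570.3 -93.5 140 13.5
```

```text
red [311. 182.] [ 282  155   59   56 2546] z 0.0654 rect [430.1  71.3] [44.  42.4] 14.0 ray [430.2  73.3  65.4]
red [316. 152.] [ 280  135   66   63 1636] z 0.0071 rect [431.9  70.9] [59.5 59.3] 13.5 ray [431.8  86.    7.1]
blue [312.  88.] [ 276   52   73   74 5157] z 0.0070 rect [415.8 137.5] [60.8 60.8] 13.8 ray [415.4 138.9   7. ]
clock 6.3 pos [433.   70.1 181.1] yaw 13.5 tilt 0.33 w 84.6 F [0.2 0.2 0.1] g 0.0
units [-4.777  2.375  1.047] turn 0.0
```

Emit:
play_rows:
  motion:
    - [-1.1,0.55,0,0,85]
    - [-2.4,1.2,0,0,85]
    - [-3.7,1.85,0,0,85]
    - [-4.6,2.3,0,0,85]
    - [-4.78,2.37,0,0,85]

```text
clock: 6.92
position: [0.5688, -0.0957, 0.1759]
ee_rot: [-0.001, 0.62, 0.785, -0.001]
contact_force: [-1.1, -0.2, -0.8]
width: 0.085
gripper_force: 0.0
```

Emit:
play_rows:
  motion:
    - [0,0,0,0,85]
    - [0,0,0,0,85]

```text
clock: 7.18
position: [0.5669, -0.0924, 0.1779]
ee_rot: [-0.001, 0.619, 0.786, -0.0]
contact_force: [-0.2, 0.3, 0.5]
width: 0.085
gripper_force: 0.0
```

```bash
python3 look.py w5 blue .05 .08; python3 go.py 570.3 -93.5 32 13.5
```

```text
blue [322. 187.] [ 295  160   56   55 2390] z 0.0594 rect [571.4 -93.2] [42.7 42.8] 82.1 ray [571.3 -91.5  59.4]
clock 7.22 pos [567.1 -92.4 178.2] yaw 13.56 tilt 0.08 w 84.9 F [-0.6 -0.1 -0.1] g 0.0
units [-0.049  0.074  3.656] turn 0.006
```

Emit:
play_rows:
  motion:
    - [-0.05,0.08,1.2,0,85]
    - [-0.05,0.09,2.5,0,85]
    - [-0.05,0.09,3.4,0,85]
    - [-0.05,0.09,3.65,0,85]
    - [-0.05,0.09,3.65,0,85]

```text
clock: 7.85
position: [0.5723, -0.0943, 0.033]
ee_rot: [0.0, 0.619, 0.786, 0.0]
contact_force: [-0.2, 0.4, 0.6]
width: 0.0848
gripper_force: 0.0
```

Emit:
play_rows:
  motion:
    - [0,0,0,0,40]
    - [0,0,0,0,40]
    - [0,0,0,0,40]
    - [0,0,0,0,40]
    - [0,0,0,0,40]

```text
clock: 8.48
position: [0.5733, -0.0952, 0.034]
ee_rot: [0.001, 0.619, 0.785, 0.0]
contact_force: [-1.4, -0.2, 6.4]
width: 0.0433
gripper_force: 24.9
```

Emit:
play_rows:
  motion:
    - [0,0,-0.2,0,40]
    - [0,0,-0.8,0,40]
    - [0,0,-1.8,0,40]
    - [0,0,-2.7,0,40]
    - [0,0,-2.9,0,40]

```text
clock: 9.1
position: [0.5738, -0.0952, 0.1514]
ee_rot: [0.003, 0.619, 0.785, 0.001]
contact_force: [0.0, -0.1, -1.0]
width: 0.0431
gripper_force: 25.6
```

```bash
python3 look.py w6 blue .1 .25; python3 go.py 415.6 136 150 13.5
```

```text
blue [317. 282.] [ 261  228  113  108 9688] z 0.1769 rect [573.6 -93. ] [43.4 43.6] 12.8 ray [572.7 -88.8 176.9]
clock 9.15 pos [573.3 -95.1 150.9] yaw 13.5 tilt 0.24 w 43.1 F [ 1.2 -0.  -0.8] g 25.6
units [ 6.538e+00 -2.485e+00 -1.000e-03] turn 0.0
```

Emit:
play_rows:
  motion:
    - [1.0,-0.4,0,0,40]
    - [2.3,-0.87,0,0,40]
    - [3.6,-1.37,0,0,40]
    - [4.9,-1.86,0,0,40]
    - [5.9,-2.25,0,0,40]

```text
clock: 9.78
position: [0.4268, 0.115, 0.147]
ee_rot: [-0.001, 0.619, 0.785, -0.001]
contact_force: [0.1, 0.8, -0.4]
width: 0.0432
gripper_force: 25.6
```

Emit:
play_rows:
  motion:
    - [0.4,-0.15,0,0,40]
    - [0.64,-0.24,0,0,40]
    - [0.64,-0.24,0,0,40]
    - [0.64,-0.24,0,0,40]

```text
clock: 10.28
position: [0.4153, 0.1356, 0.1484]
ee_rot: [0.0, 0.619, 0.785, -0.0]
contact_force: [0.4, -0.4, -0.2]
width: 0.0431
gripper_force: 25.6
```

```bash
python3 look.py w7 blue .1 .2 blue 0 .02 grey 0 .01; python3 go.py 415.6 136 40 13.5
```

```text
blue [317. 282.] [ 261  228  113  108 9676] z 0.1740 rect [415.1 138.3] [43.3 43.5] 13.5 ray [414.3 142.1 174. ]
blue [318. 173.] [ 280  142   76   70 4618] z 0.0070 rect [416.1 136.6] [61.  60.2] 13.2 ray [415.4 140.6   7. ]
grey [317.  90.] [ 277   49   81   83 6477] z 0.0070 rect [399.9 203.6] [61.2 61.2] 13.4 ray [399.4 204.9   7. ]
clock 10.32 pos [415.2 135.6 148.4] yaw 13.43 tilt 0.03 w 43.0 F [-0.1 -0.3  0. ] g 25.6
units [0.009 0.01  2.71 ] turn -0.007
```

Emit:
play_rows:
  motion:
    - [0,0.01,0.9,0,40]
    - [0,0.01,1.8,0,40]
    - [0,0.01,2.4,0,40]
    - [0,0.01,2.65,0,40]
    - [0,0.01,2.71,0,40]

```text
clock: 10.95
position: [0.4146, 0.1359, 0.04]
ee_rot: [-0.0, 0.619, 0.785, -0.001]
contact_force: [-3.9, -1.0, 10.5]
width: 0.0433
gripper_force: 26.3
```

Emit:
play_rows:
  motion:
    - [0,0,0.02,0,40]
    - [0,0,0.02,0,40]

```text
clock: 11.2
position: [0.4154, 0.1364, 0.0401]
ee_rot: [0.001, 0.619, 0.785, 0.001]
contact_force: [-1.6, -1.3, 3.0]
width: 0.043
gripper_force: 25.8
```

Contact at the expected height; release and rise.

Emit:
play_rows:
  motion:
    - [0,0,0,0,50]
    - [0,0,0,0,60]
    - [0,0,0,0,70]
    - [0,0,0,0,80]
    - [0,0,0,0,85]

```text
clock: 11.82
position: [0.4148, 0.1364, 0.0393]
ee_rot: [0.0, 0.619, 0.785, 0.0]
contact_force: [-0.3, -0.5, 0.7]
width: 0.0854
gripper_force: 0.0
```

Emit:
play_rows:
  motion:
    - [0,0,0,0,85]
    - [0,0,-0.7,0,85]
    - [0,0,-2,0,85]
    - [0,0,-3.3,0,85]
    - [0,0,-3.5,0,85]

```text
clock: 12.45
position: [0.4172, 0.1368, 0.1828]
ee_rot: [0.003, 0.619, 0.785, 0.003]
contact_force: [0.1, 0.2, -0.1]
width: 0.0852
gripper_force: 0.0
```

```bash
python3 look.py w8 blue .05 .08 blue 0 .02 red .05 .08 grey 0 .009 dark .035 .055; python3 go.py 515 108.5 140 12
```

```text
blue [311. 182.] [ 282  155   59   56 2554] z 0.0653 rect [413.5 138.4] [44. 43.] 24.7 ray [413.2 140.2  65.3]
blue [318. 153.] [ 280  136   68   63 1738] z 0.0071 rect [416. 137.] [61.1 59.5] 13.2 ray [416.2 151.9   7.1]
red [313. 260.] [ 286  236   54   50 2122] z 0.0653 rect [430.6  72.5] [42.7 42.1] 30.1 ray [429.8  75.4  65.3]
grey [313.  90.] [ 277   54   73   73 5115] z 0.0071 rect [399.9 203.5] [61.  60.2] 13.5 ray [399.5 204.7   7.1]
dark [424.  97.] [404  61  78  73 726] z 0.0444 rect [498.1 223.1] [46.  46.5] 0.8 ray [483.7 220.3  44.4]
dark [414. 233.] [ 386  220   57   26 1332] z 0.0448 rect [513.3 108.4] [46.7 21. ] 12.3 ray [511.4 110.4  44.8]
dark [623. 357.] [602 349  38  19 526] z 0.0528 rect [754.6  29.7] [26.9  5.4] 22.3 ray [745.4  35.3  52.8]
clock 12.5 pos [416.3 136.7 181.8] yaw 13.5 tilt 0.32 w 85.3 F [ 1.1 -0.1 -0.1] g 0.0
units [-1.261  2.229  1.059] turn 0.15
```

View pics/w8.png

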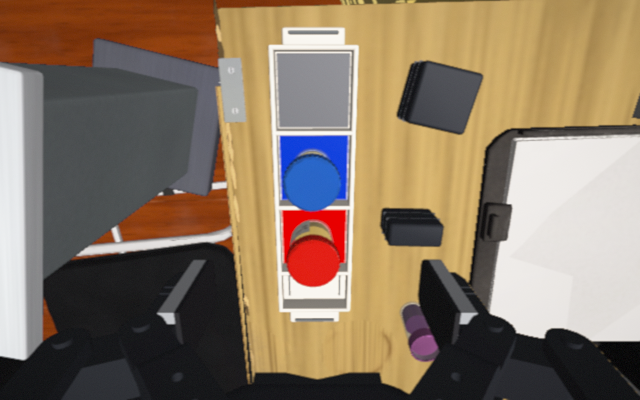

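Wrist view: blue lid (312,182) in blue bay, red lid (312,260) in red bay, both upright; strip at (414,230), block at (440,95), pot (420,335), clipboard clip (497,222). Now the strip, with a partial opening because of the clip.

Emit:
play_rows:
  motion:
    - [-0.4,0.7,0,0.15,62]
    - [-0.9,1.6,0.2,0.15,62]
    - [-1.25,2.2,0.5,0.15,62]
    - [-1.26,2.22,0.8,0.15,62]
    - [-1.26,2.22,0.8,0.15,62]

```text
clock: 13.12
position: [0.5101, 0.1082, 0.1448]
ee_rot: [-0.003, 0.629, 0.777, -0.002]
contact_force: [-0.9, -0.7, 0.4]
width: 0.062
gripper_force: 0.0
```

Emit:
play_rows:
  motion:
    - [0,0,0,0,62]
    - [0,0,0,0,62]

```text
clock: 13.38
position: [0.5124, 0.1085, 0.1479]
ee_rot: [0.0, 0.629, 0.777, 0.0]
contact_force: [0.4, 0.0, 0.1]
width: 0.062
gripper_force: 0.0
```

```bash
python3 look.py w9 dark .035 .055; python3 go.py 514.2 108.4 21 12.2
```

```text
dark [319.  38.] [ 293    0   83   67 1719] z 0.0449 rect [499.9 219. ] [46.6 39.9] 1.0 ray [492.4 210.8  44.9]
dark [621.  25.] [ 603    0   37   50 1184] z 0.0531 rect [676.5 256.8] [ 7.9 27.2] 25.0 ray [671.5 255.7  53.1]
dark [319. 192.] [ 288  176   63   31 1847] z 0.0448 rect [514.5 108.6] [45.9 21. ] 12.3 ray [514.1 110.   44.8]
dark [581. 337.] [556 328  49  23 778] z 0.0524 rect [755.3  29.8] [30.4  6.1] 24.4 ray [748.3  35.   52.4]
clock 13.43 pos [512.6 108.4 148. ] yaw 12.03 tilt 0.07 w 62.0 F [-0.2  0.4 -0.4] g 0.0
units [-0.009  0.036  3.175] turn -0.017
```

Emit:
play_rows:
  motion:
    - [0,0.04,1.1,0,62]
    - [0,0.04,2.2,0,62]
    - [0,0.04,2.9,0,62]
    - [0,0.04,3.17,0,62]
    - [0,0.04,3.17,0,62]

```text
clock: 14.05
position: [0.5145, 0.1086, 0.0207]
ee_rot: [0.0, 0.629, 0.777, 0.0]
contact_force: [0.7, -0.9, 0.4]
width: 0.062
gripper_force: 0.0
```

Emit:
play_rows:
  motion:
    - [0,0,0,0,45]
    - [0,0,0,0,45]
    - [0,0,0,0,45]
    - [0,0,0,0,45]

```text
clock: 14.55
position: [0.5156, 0.1086, 0.0219]
ee_rot: [0.001, 0.629, 0.777, 0.001]
contact_force: [0.6, -0.5, 6.3]
width: 0.0473
gripper_force: 27.7
```

Emit:
play_rows:
  motion:
    - [0,0,-0.2,0,45]
    - [0,0,-0.8,0,45]
    - [0,0,-1.8,0,45]
    - [0,0,-2.8,0,45]
    - [0,0,-3.2,0,45]

```text
clock: 15.18
position: [0.5155, 0.1086, 0.1515]
ee_rot: [0.002, 0.629, 0.777, 0.002]
contact_force: [0.5, -0.8, -1.4]
width: 0.0473
gripper_force: 27.0
```

```bash
python3 look.py w10 dark .12 .25; python3 go.py 444.3 17.5 150 13.5
```

```text
dark [316. 336.] [   32   227   571   173 44798] z 0.2318 rect [513.1 120.9] [126.7  12.9] 11.8 ray [509.8 135.5 231.8]
clock 15.22 pos [516.2 108.6 152.6] yaw 12.0 tilt 0.37 w 47.8 F [0.6 1.3 1.1] g 27.0
units [-1.855 -2.233  0.052] turn -0.15
```

View pics/w10.png

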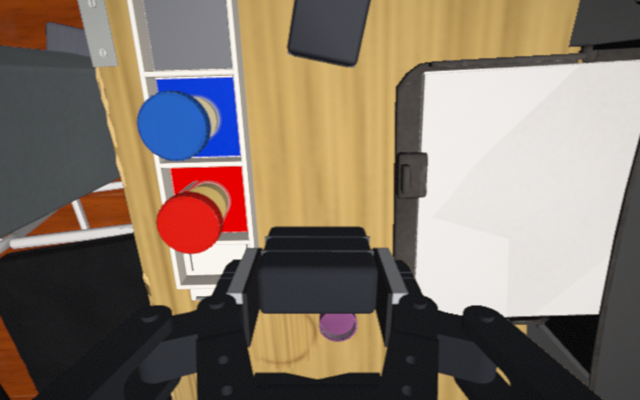

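Wrist view: strip held square at (316,285); cups standing in the bays. Move over the narrow bay.

Emit:
play_rows:
  motion:
    - [-0.4,-0.5,0,-0.05,45]
    - [-1.0,-1.2,0,-0.15,45]
    - [-1.6,-1.9,0,-0.15,45]
    - [-1.85,-2.23,0,-0.15,45]
    - [-1.85,-2.23,0,-0.15,45]

```text
clock: 15.85
position: [0.4421, 0.0173, 0.1485]
ee_rot: [-0.0, 0.62, 0.785, 0.0]
contact_force: [0.6, -0.7, -0.2]
width: 0.0474
gripper_force: 26.9
```

Emit:
play_rows:
  motion:
    - [0,0,0,0,45]
    - [0,0,0,0,45]

```text
clock: 16.1
position: [0.4434, 0.0181, 0.1485]
ee_rot: [0.0, 0.619, 0.786, 0.0]
contact_force: [-0.1, -0.2, -0.6]
width: 0.0474
gripper_force: 26.9
```

```bash
python3 look.py w11 red 0 .02 red .05 .08
python3 - <<'E'
from m import *
# strip top (about TCP+23 high) and tray rim, from the wrist and scene clouds
s=manip.get_state(); print(s['position'])
for n in('scene','side'):
    d=grab(n,n+'11'); P=pts(d); z=s['position'][2]+.023
    m=hsvmask(d,'dark')&(abs(P[...,2]-z)<.006)&(np.hypot(P[...,0]-.444,P[...,1]-.0175)<.03)
    if m.sum()>20: print(n,m.sum(),cv2.minAreaRect((P[m][:,:2]*1e3).astype(np.float32)),np.median(P[m][:,2]))
    w=(P[...,2]>.014)&(P[...,2]<.027)&hsvmask(d,'white')&(np.hypot(P[...,0]-.424,P[...,1]-.105)<.145)&(abs((P[...,0]-.424)*.972+(P[...,1]-.105)*.233)<.045)
    print(n,'rim',w.sum(),cv2.minAreaRect((P[w][:,:2]*1e3).astype(np.float32)))
E
python3 go.py 444.3 17.5 26 13.5
```

```text
red [320.  96.] [ 279   72   78   78 2125] z 0.0070 rect [431.8  71.3] [60.  59.4] 13.6 ray [431.   83.6   7. ]
red [316. 119.] [ 281   83   71   72 3886] z 0.0653 rect [430.8  71.2] [43.7 43.9] 85.0 ray [430.5  72.   65.3]
[0.44323145 0.0181298  0.14845674]
scene 319 ((441.9686279296875, 19.60102081298828), (51.147003173828125, 20.5667781829834), 12.87818717956543) 0.171198928697458
scene rim 1165 ((419.90167236328125, 114.11323547363281), (71.97952270507812, 269.4345703125), 13.786911010742188)
side 142 ((444.29913330078125, 17.8721923828125), (56.30138397216797, 26.33092498779297), 10.369648933410645) 0.17155857624650284
side rim 369 ((421.2632141113281, 113.96826171875), (72.2474594116211, 269.6089782714844), 13.916983604431152)
clock 16.25 pos [442.9  18.  148.4] yaw 13.54 tilt 0.01 w 47.6 F [ 0.5 -0.6 -0.1] g 26.9
units [-0.021  0.03   3.06 ] turn 0.004
```

View pics/w11.png

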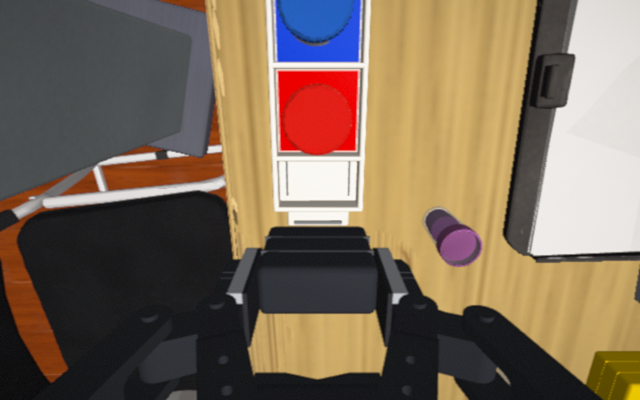

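Wrist view: narrow bay at (317,183), between the divider at row 158 and end wall at row 207; strip held at (317,285), pot (458,240). Lowering.

Emit:
play_rows:
  motion:
    - [0,0.03,1.0,0,45]
    - [0,0.03,2.0,0,45]
    - [0,0.03,2.6,0,45]
    - [0,0.03,2.95,0,45]
    - [0,0.03,3.05,0,45]

```text
clock: 16.88
position: [0.4431, 0.0181, 0.0258]
ee_rot: [-0.001, 0.619, 0.785, -0.001]
contact_force: [-6.5, 0.2, 22.5]
width: 0.0475
gripper_force: 29.7
```

Emit:
play_rows:
  motion:
    - [0,0,0,0,45]
    - [0,0,0,0,45]

```text
clock: 17.12
position: [0.4444, 0.0178, 0.027]
ee_rot: [0.001, 0.619, 0.785, 0.0]
contact_force: [0.0, 0.1, -0.6]
width: 0.0476
gripper_force: 27.0
```

Emit:
play_rows:
  motion:
    - [0,0,0.03,0,45]
    - [0,0,0.03,0,45]

```text
clock: 17.38
position: [0.4443, 0.0178, 0.0258]
ee_rot: [0.001, 0.619, 0.785, 0.0]
contact_force: [-0.3, 0.5, 3.7]
width: 0.0475
gripper_force: 27.4
```

Emit:
play_rows:
  motion:
    - [0,0,0,0,52]
    - [0,0,0,0,58]
    - [0,0,0,0,64]
    - [0,0,0,0,70]
    - [0,0,0,0,70]

```text
clock: 18.0
position: [0.4437, 0.0178, 0.0253]
ee_rot: [0.0, 0.619, 0.785, 0.0]
contact_force: [0.8, -0.7, 0.1]
width: 0.0702
gripper_force: 0.0
```

Emit:
play_rows:
  motion:
    - [0,0,-0.5,0,70]
    - [0,0,-1.7,0,70]
    - [0,0,-3,0,70]
    - [0,0,-3.8,0,70]
    - [0,0,-3.8,0,70]

```text
clock: 18.62
position: [0.4456, 0.0176, 0.1798]
ee_rot: [0.003, 0.619, 0.785, 0.002]
contact_force: [0.6, 0.9, -0.8]
width: 0.0701
gripper_force: 0.0
```

```bash
python3 look.py w12 dark .035 .056 red .05 .08 ; python3 go.py 499 223 150 0
```

```text
dark [520.  79.] [509  56  28  46 519] z 0.0433 rect [578.7 130.4] [ 7.6 21.6] 14.8 ray [576.7 129.9  43.3]
dark [314. 179.] [ 286  165   58   28 1529] z 0.0488 rect [444.9  18.3] [46.7 20.2] 13.7 ray [444.4  20.   48.8]
dark [634. 275.] [625 243  15  61 603] z 0.0473 rect [747.7  -3.6] [ 3.1 44.7] 20.2 ray [741.1  -0.9  47.3]
red [312. 112.] [ 281   81   63   63 3076] z 0.0654 rect [430.7  71.3] [43.8 43.6] 11.5 ray [430.5  71.8  65.4]
clock 18.68 pos [444.2  17.8 178.1] yaw 13.5 tilt 0.14 w 70.0 F [ 0.  -0.5  0. ] g 0.0
units [4.669 2.529 0.704] turn 1.35
```

Emit:
play_rows:
  motion:
    - [0.9,0.5,0,0.5,70]
    - [2.1,1.2,0,1.25,70]
    - [3.4,1.9,0,1.25,70]
    - [4.4,2.45,0.3,1.25,70]
    - [4.67,2.53,0.6,1.25,70]

```text
clock: 19.3
position: [0.4981, 0.2253, 0.1508]
ee_rot: [-0.001, 0.7, 0.714, -0.001]
contact_force: [0.4, -0.4, -0.1]
width: 0.07
gripper_force: 0.0
```

Emit:
play_rows:
  motion:
    - [0,0,0,0,70]
    - [0,0,0,0,70]

```text
clock: 19.55
position: [0.4979, 0.2218, 0.1528]
ee_rot: [-0.0, 0.701, 0.713, -0.001]
contact_force: [0.4, -0.3, 0.4]
width: 0.0699
gripper_force: 0.0
```

```bash
python3 look.py w13 dark .035 .056 grey 0 .009; python3 go.py 498.8 223 21 1
```

```text
dark [612.  79.] [582  69  58  18 357] z 0.0537 rect [692.3 303.8] [27.9  1.8] 19.0 ray [688.  304.2  53.7]
dark [571. 125.] [ 559   88   26   76 1441] z 0.0541 rect [673.7 272.5] [ 3.2 50.2] 8.0 ray [668.1 274.6  54.1]
dark [319. 185.] [ 288  155   63   62 3803] z 0.0449 rect [499.9 224.2] [45.9 46.5] 0.9 ray [499.7 226.2  44.9]
grey [263. 257.] [226 147  74 229 528] z 0.0082 rect [454.6 128.3] [  3.4 244.4] 14.2 ray [451.  146.6   8.2]
grey [199. 197.] [ 153  156   91   82 4871] z 0.0070 rect [397.4 201.8] [60.9 62.5] 13.6 ray [397.2 203.    7. ]
clock 19.6 pos [498.3 221.8 153.3] yaw 0.92 tilt 0.04 w 70.3 F [-0.4 -0.1  0.7] g 0.0
units [0.033 0.015 3.308] turn -0.008
```

Emit:
play_rows:
  motion:
    - [0.04,0.03,1.1,0,70]
    - [0.04,0.03,2.3,0,70]
    - [0.04,0.03,3.0,0,70]
    - [0.04,0.03,3.29,0,70]
    - [0.04,0.03,3.29,0,70]

```text
clock: 20.23
position: [0.4999, 0.2241, 0.0219]
ee_rot: [0.0, 0.701, 0.713, -0.0]
contact_force: [0.1, 0.0, -0.0]
width: 0.0701
gripper_force: 0.0
```

Emit:
play_rows:
  motion:
    - [0,0,0,0,45]
    - [0,0,0,0,45]
    - [0,0,0,0,45]
    - [0,0,0,0,45]
    - [0,0,0,0,45]

```text
clock: 20.85
position: [0.501, 0.225, 0.0232]
ee_rot: [0.001, 0.701, 0.713, 0.001]
contact_force: [0.2, -0.5, 6.9]
width: 0.0473
gripper_force: 27.3
```

Emit:
play_rows:
  motion:
    - [0,0,-0.2,0,45]
    - [0,0,-0.8,0,45]
    - [0,0,-1.8,0,45]
    - [0,0,-2.8,0,45]
    - [0,0,-3.0,0,45]

```text
clock: 21.48
position: [0.5013, 0.2254, 0.1449]
ee_rot: [0.001, 0.701, 0.713, 0.003]
contact_force: [-0.1, 1.0, -0.5]
width: 0.0474
gripper_force: 26.5
```

```bash
python3 go.py 399.9 202.5 145 13.5
```

```text
clock 21.48 pos [501.3 225.4 144.9] yaw 1.01 tilt 0.35 w 47.4 F [-0.1  1.  -0.5] g 26.5
units [-0.527 -2.545 -0.017] turn -1.249
```

Emit:
play_rows:
  motion:
    - [-0.12,-0.6,0,-0.4,45]
    - [-0.27,-1.3,0,-0.9,45]
    - [-0.42,-2.0,0,-1.25,45]
    - [-0.5,-2.45,0,-1.25,45]
    - [-0.5,-2.54,0,-1.25,45]

```text
clock: 22.1
position: [0.3973, 0.2027, 0.1414]
ee_rot: [-0.0, 0.619, 0.785, -0.0]
contact_force: [0.9, -0.3, -0.5]
width: 0.0476
gripper_force: 26.5
```

Emit:
play_rows:
  motion:
    - [0,0,0,0,45]
    - [0,0,0,0,45]

```text
clock: 22.35
position: [0.3997, 0.2032, 0.1418]
ee_rot: [0.0, 0.619, 0.785, 0.0]
contact_force: [-0.8, 0.5, -1.0]
width: 0.0479
gripper_force: 26.5
```

```bash
python3 look.py w14 grey 0 .009; python3 go.py 399.9 203.5 29 13.5
```

```text
grey [316. 173.] [ 278  145   77   58 4343] z 0.0070 rect [398.5 208.3] [63.8 49. ] 13.3 ray [398.4 209.6   7. ]
clock 22.4 pos [399.5 203.2 141.7] yaw 13.48 tilt 0.04 w 47.7 F [-0.6  0.  -1. ] g 26.5
units [0.005 0.01  2.818] turn -0.002
```

View pics/w14.png

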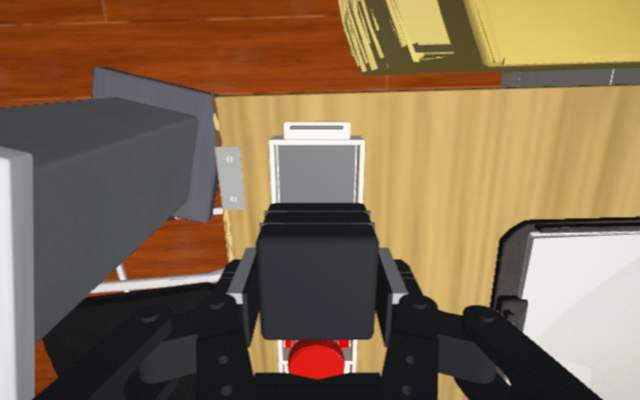

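Wrist view: block held square at (317,280), grey bay behind at (317,172), aligned. Lowering.

Emit:
play_rows:
  motion:
    - [0,0.01,0.9,0,45]
    - [0,0.01,1.9,0,45]
    - [0,0.01,2.5,0,45]
    - [0,0.01,2.7,0,45]
    - [0,0.01,2.78,0,45]

```text
clock: 23.02
position: [0.3996, 0.2032, 0.0305]
ee_rot: [0.0, 0.619, 0.785, 0.0]
contact_force: [-0.2, -0.4, 0.3]
width: 0.0474
gripper_force: 26.5
```

Emit:
play_rows:
  motion:
    - [0,0,0.01,0,45]
    - [0,0,0.02,0,45]

```text
clock: 23.28
position: [0.3996, 0.2033, 0.0305]
ee_rot: [0.001, 0.619, 0.785, 0.001]
contact_force: [-0.0, 0.9, -0.1]
width: 0.048
gripper_force: 26.5
```

Emit:
play_rows:
  motion:
    - [0,0,0.03,0,45]
    - [0,0,0.04,0,45]
    - [0,0,0.04,0,45]

```text
clock: 23.65
position: [0.3994, 0.2032, 0.0293]
ee_rot: [0.001, 0.619, 0.785, 0.001]
contact_force: [-2.0, 0.0, 8.2]
width: 0.0472
gripper_force: 27.4
```

Emit:
play_rows:
  motion:
    - [0,0,0,0,52]
    - [0,0,0,0,58]
    - [0,0,0,0,64]
    - [0,0,0,0,72]
    - [0,0,0,0,72]

```text
clock: 24.28
position: [0.3988, 0.203, 0.028]
ee_rot: [-0.0, 0.619, 0.785, -0.0]
contact_force: [-0.1, 0.4, -1.0]
width: 0.0719
gripper_force: 0.0
```

Emit:
play_rows:
  motion:
    - [0,0,-0.5,0,72]
    - [0,0,-1.7,0,72]
    - [0,0,-3,0,72]
    - [0,0,-4.2,0,72]
    - [-1,0,-5,0,72]

```text
clock: 24.9
position: [0.4087, 0.1654, 0.2306]
ee_rot: [0.001, 0.618, 0.787, 0.002]
contact_force: [2.2, 0.1, -0.8]
width: 0.0716
gripper_force: 0.0
```

Emit:
play_rows:
  motion:
    - [-1,0,0,0,72]
    - [-1.5,0,0,0,72]
    - [-1.5,0,0,0,72]
    - [-1.5,0,0,0,72]

```text
clock: 25.4
position: [0.4219, 0.1063, 0.2279]
ee_rot: [-0.0, 0.619, 0.785, 0.0]
contact_force: [-0.5, 0.1, 0.4]
width: 0.0722
gripper_force: 0.0
```

```bash
python3 look.py w15 dark .035 .056 red .05 .08 blue .05 .08 grey 0 .009 viol .04 .07; python3 go.py
python3 - <<'E'
from m import *
d=grab('scene','s15'); P=pts(d)
for c,x,y in(('white',.67,-.112),('viol',.555,.007)):
    m=hsvmask(d,c)&(P[...,2]>.045)&(P[...,2]<.075)&(np.hypot(P[...,0]-x,P[...,1]-y)<.05); print(c,m.sum(),P[m].mean(0).round(4))
    D=load('scene0');Q=pts(D);m=hsvmask(D,c)&(Q[...,2]>.045)&(Q[...,2]<.075)&(np.hypot(Q[...,0]-x,Q[...,1]-y)<.05); print(c,m.sum(),Q[m].mean(0).round(4))
E
```

```text
dark [311.  60.] [ 290   26   56   60 1917] z 0.0510 rect [400.3 201.5] [46.6 46.9] 13.8 ray [395.3 197.3  51. ]
dark [318. 252.] [ 296  240   46   24 1017] z 0.0489 rect [445.1  18.7] [46. 20.] 13.6 ray [443.8  22.1  48.9]
dark [592. 316.] [ 573  298   51   54 1038] z 0.0541 rect [749.2   8.1] [59.2 28.9] 75.9 ray [742.1  18.9  54.1]
red [317. 208.] [ 293  185   49   48 1762] z 0.0653 rect [430.7  72. ] [43.1 43.1] 54.0 ray [430.1  73.6  65.3]
blue [316. 134.] [ 290  108   52   53 2100] z 0.0654 rect [414.  137.8] [43.4 43.4] 12.8 ray [413.5 139.2  65.4]
grey [319.  54.] [286  21  65  69 932] z 0.0071 rect [399.8 203.9] [61.2 61.2] 13.7 ray [400.7 205.4   7.1]
grey [244.  54.] [233  26  24  60 797] z 0.0021 rect [330.1 187.2] [19.9 53.6] 14.8 ray [329.6 189.5   2.1]
clock 25.45 pos [421.8 106.5 227.9] yaw 13.53 tilt 0.04 w 71.9 F [-0.6 -0.1 -0.2] g 0.0
white 67 [ 0.6598 -0.1183  0.0597]
white 212 [ 0.6691 -0.11    0.0596]
viol 149 [0.5525 0.0068 0.0523]
viol 150 [0.5527 0.0066 0.0523]
```

View pics/s15.png

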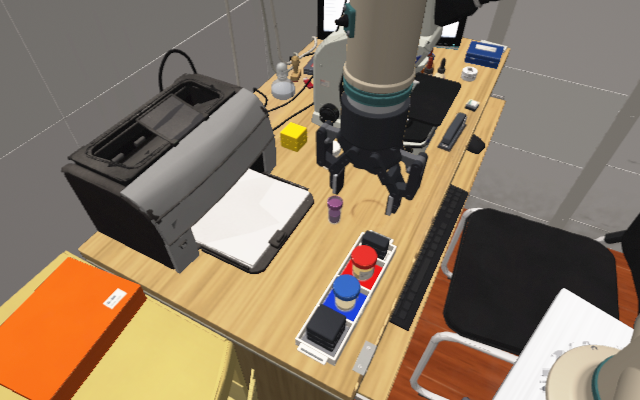

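The scene shows all four pieces in their bays: block (325,327), blue (347,295), red (363,263), strip (375,245). The pot is unmoved at (335,208), and the white cup is partly hidden by the arm.

```bash
python3 -c "
from rig import manip; print(manip.sign_off())"
```

```text
the job is handed in; nothing more can be done
None
```

The tray is packed and handed in at about 25 s: both filled cups are on their liners, and the foam block and strip are in their bays. I measured all four in place and upright. The violet pot had not moved, and the white-lidded cup was partly hidden behind the arm in the last picture but was never touched. The hand-in returned no verdict.

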